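# Rack a graphite mould on edge and set its clamp screw

## Task

Stand the two-hollow graphite mould on its long edge in the empty clamp slot of the bench rack, roughly centred along the slot, and let go of it. Then turn the black thumbscrew clockwise until it seats at its stop, back it off a quarter turn so the mould is left a loose sliding fit, and finish with the fingers still holding the knob there. Leave the small mould in the other slot and the cups on the bench undisturbed.

Things in the scene. Friction and masses are not known exactly. Their poses are not given: they have to be found in the camera images.
- rack: Fixed two-slot bench rack: grey base 130 x 236 x 8 mm. Origin on the bench top below the middle of the clamp slot; x runs along the slots, y across them towards the clamp, z up. Aluminium walls 92 mm long along x, straight 8 to 24 mm high, with flared lips up to 31 mm. Second slot at y = -84 mm holds the small mould. Blue clamp housing y = 36 to 116 mm, 74 mm along x, 50 mm high, carries the knob.
- clamp_slot (a point): Point on the clamp slot's floor (8 mm above the bench), in the middle of its length. The slot is open at both ends. Fixed wall face at y = -10 mm (rack frame); steel jaw face at y = +9.7 mm plus 1.6 mm per radian of the screw's joint value, so the slot is about 20 mm wide when seated and 23 to 25 mm at the start.
- clamp_screw (a joint): The black thumbscrew's turn in rad: 0 = seated at its hard stop (jaw against the mould), growing as it is unscrewed, anticlockwise from above; a quarter turn is 1.57; upper stop 4.2. Starts 2.3 to 3.3. Friction is light (0.04 N m), it stays where left. Turned clockwise to 0 it moves the jaw in. The knob neither rises nor sinks. Turning on against the stop just slips in the fingers.
- knob_grip (a point): On the vertical axis of the thumbscrew, 84 mm above the bench, where to grip it: a round ribbed black knob 36 mm across, from 66 to 92 mm above the bench, at x = 0, y = +85 mm of the rack. The white pointer on its top turns with it and lines up with the white index line on the housing when seated. Fingertips 64 mm up or higher clear the housing (50 mm) and the racked mould (60 mm).
- mould: The loose black graphite mould to rack: block 52 x 100 x 20 mm (its x, y, z), about 0.25 kg, two round hollows in one broad face. Origin at the centre of the other broad face, z pointing to the hollows. It starts standing on a 100 x 20 mm long edge on the bench: 52 mm high, y along its level length, z level across its 20 mm thickness, x pointing straight down. Either face may face the jaw.
- mould_mid (a point): Centre of the graphite mould's block: 26 mm above whatever it stands on (34 mm above the bench when seated in the rack). Grip it across the 20 mm thickness from above, fingertips no lower than about 1 mm above this point so that they clear the slot's lips.
- racked_mould: A smaller graphite mould 50 x 70 x 18 mm standing on its 70 mm edge in the rack's other slot, loose, 58 mm high. Bystander: leave it there.
- frit_cup: Small pale metal cup, 44 mm across, 40 mm high, standing loose; origin under its centre. Bystander.
- brass_cup: Small yellow cup, 38 mm across, 11 mm high, standing loose; origin under its centre. Bystander.
- lamp_elbow (a point): Elbow of the black spring-arm lamp, 0.32 m above the bench; an obstacle. Its lower arm runs from here down to a foot on the bench about 0.36 m farther in x and 0.18 m more in y; its upper arm rises from here to about 0.55 m above the bench, 0.27 m less in x and 0.46 m less in y. Both arms stay put, about 75 mm wide. To cross the lower arm carry the fingertips above 0.40 m.

How it is judged:
By the outcome, as a careful person would: the job done as asked, in the order asked, and still so for the second after the job is handed in, while the arm keeps its last pose, push and grip.
It also fails if it takes over 58 s, if anything falls off the work surface, if the arm or the gripper's body presses on something with over 40 N, if the wrist force passes 120 N, or if a joint passes its speed limit or range.

## Robot

A 7-joint arm with a two-finger parallel gripper is mounted at the origin on a cart in front of the work surface, level with it; the furniture and walls round the work are solid. World frame = base frame: x ahead of the robot, y to its left, z up, the work surface at z = 0. Lengths are in m, angles in rad, forces in N, time in s.
With the tool pointing down it reaches from about 0.425 to 1.025 m from the base axis. Payload 9.4 kg.
Tool frame: the origin (TCP) lies between the finger pads, 19 mm behind the fingertips; this is the grasp point; z points along the fingers, y is the line along which they close (so a half turn about z gives the same grasp; the last joint's range is limited). The gripper opens to 93 mm and grips with 3 to 60 N. Pads are 15 mm wide; open, the fingers measure 128 mm over their backs; the gripper's body (75 mm by 188 mm) begins 65 mm behind the grasp point.
Start: joints at [1.196, 0.599, -0.003, 1.599, 0.002, 0.943, -0.08], TCP at [0.213, -0.693, 0.237] pointing down, gripper open.
Joint ranges: [-2.57, 2.57], [-0.35, 1.97], [-1.29, 1.29], [0.11, 2.56], [-1.05, 4.19], [0.11, 1.86], [-2.63, 2.63]. Speed limits (rad/s): [2.22, 2.22, 3.01, 3.01, 3.14, 3.14, 3.14].

## Interface

Orientations are given as a 3x3 rotation matrix whose columns are the frame's x, y, z axes.
In Python, from plant import arm gives the robot as it stands.
- The arm moves only by the tool move_arm, never from a script. Its arguments are lists of equal length, an entry for each row: "xyz": the shift along the tool's x, y, z in mm, a list of three; "twist": the turn about the tool's z in degrees; "claw": the finger opening in mm, from 0 to 93. In form: {"xyz": [[dx, dy, dz], ...], "twist": [twist, ...], "claw": [claw, ...]}. A call has 1 to 8 rows; each row is the pose to reach, as a shift and turn from the pose commanded when the call began, along the tool's axes at that moment; what a row does not reach only later rows make up. A row lasts 1/8 s, in which the tool goes at most 62.5 mm and 10.7 degrees, less where a joint would pass 70% of its speed; a pose out of reach is approached as far as the arm can. A call with a gripper value outside its range is refused whole. The fingers move at their own pace and stop on an object; the grip force is fixed at half the most. Time passes only in rows, so rows that repeat a pose let the fingers close. It gives the time, the measured TCP pose, the force, the opening and the grip force at its end, in the units of the state.
- arm.read_state(): the state, without advancing time (a new reading comes with each control period).
- arm.snapshot(name): name is "scene" or "top"; returns a dict with "color" (400x640x3 uint8, red, green, blue), "z_map" (400x640 float32, m along the optical axis (not along the pixel's ray), 0 where there is no reading), "fx", "fy", "cx", "cy" (pixels), "distortion" ([k1, k2, p1, p2, k3] as OpenCV has them; the pictures are not rectified), "rvec" (rotation vector, rad) and "tvec" (3), from world to camera coordinates, as OpenCV has them. Camera axes: x right, y down, z forward; pixel columns grow to the right and rows downward; lengths in m; the calibration is good to about 2 mm. A picture is of the moment at which its call begins.
- arm.sign_off(): hands the job in; it is judged then, once.
The state is a dict: "clock": time; "q": joint angles; "qd": joint speeds; "joint_efforts": joint torques, N m; "ee_pos": TCP position; "ee_rot": TCP orientation; "force": force on the tool from outside, world axes, zero at the start; "torque": the same for the moment, N m; "finger_gap": opening from 0.0 (shut) to 1.0 (fully open); "gripper_force": force on a finger pad.
Only numpy, scipy, OpenCV 4.12 (cv2) and the standard library are available. Lean on these libraries where they do the work, as an engineer would, in place of code of your own. Each camera call takes 0.05 s, during which the arm holds its last target. There are 200 camera calls.

## Working session

There is one attempt and no reset: what is moved stays moved. The work goes in short steps, Python scripts to look and compute and a tool call to move; the robot and the scene stay as the last step left them, time stands still between calls to the robot, and variables do not carry over. Pictures are saved under pics/ and viewed, at most 10 in all, crops included, and the job is handed in when it is done.

Besides the shell and the picture viewer there is one more tool, called after "Call:" as name(argument=value, ...) on one line, values as JSON. move_arm: Moves the arm, as the interface text tells. Its arguments: {"type":"object","properties":{"xyz":{"type":"array","items":{"type":"array","items":{"type":"number"}}},"twist":{"type":"array","items":{"type":"number"}},"claw":{"type":"array","items":{"type":"number"}}},"required":["xyz","twist","claw"]}

```bash
mkdir -p pics; cat > h.py <<'E'
import numpy as np, cv2
from plant import arm
def snap(n,save=None):
    s=arm.snapshot(n); 
    if save: cv2.imwrite(f'pics/{save}.png',cv2.cvtColor(s['color'],cv2.COLOR_RGB2BGR))
    s['K']=np.array([[s['fx'],0,s['cx']],[0,s['fy'],s['cy']],[0,0,1.]]);s['D']=np.array(s['distortion'],float)
    s['R']=cv2.Rodrigues(np.array(s['rvec'],float))[0];s['t']=np.array(s['tvec'],float).ravel()
    return s
def rays(s,px):
    u=cv2.undistortPoints(np.array(px,float).reshape(-1,1,2),s['K'],s['D']).reshape(-1,2)
    return np.c_[u,np.ones(len(u))]
def onplane(s,px,z):
    d=rays(s,px)@s['R']; c=-s['R'].T@s['t']
    return c+d*((z-c[2])/d[:,2])[:,None]
def cloud(s):
    v,u=np.mgrid[:400,:640]; d=rays(s,np.c_[u.ravel(),v.ravel()])
    P=(d*s['z_map'].reshape(-1,1)-s['t'])@s['R']; P[s['z_map'].ravel()==0]=np.nan
    return P.reshape(400,640,3)
def proj(s,p):
    return cv2.projectPoints(np.array(p,float).reshape(-1,1,3),np.array(s['rvec'],float),s['t'],s['K'],s['D'])[0].reshape(-1,2)
E
python3 - <<'E'
from h import *
for n in('scene','top'):
    s=snap(n,n+'0'); print(n,-s['R'].T@s['t'],s['R'][2])
st=arm.read_state();print(st['ee_rot'],st['clock'],st['finger_gap'])
E
```

```text
scene [ 0.4774429  -0.90705065  1.02183352] [ 0.02032097  0.66070299 -0.75037232]
top [ 0.30888452 -0.17449951  1.30648014] [ 0.1856638   0.01389569 -0.98251507]
[[ 9.55975189e-01  2.93447032e-01 -5.26719237e-04]
 [ 2.93447471e-01 -9.55974406e-01  1.23182207e-03]
 [-1.42055580e-04 -1.33215576e-03 -9.99999103e-01]] 0.1 0.9994254633834275
```

View pics/scene0.png

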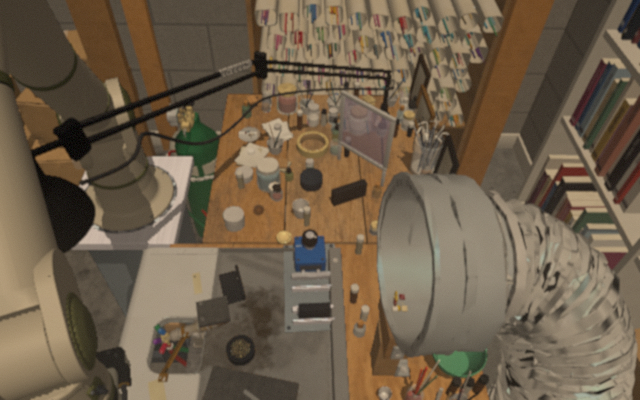

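View pics/top0.png

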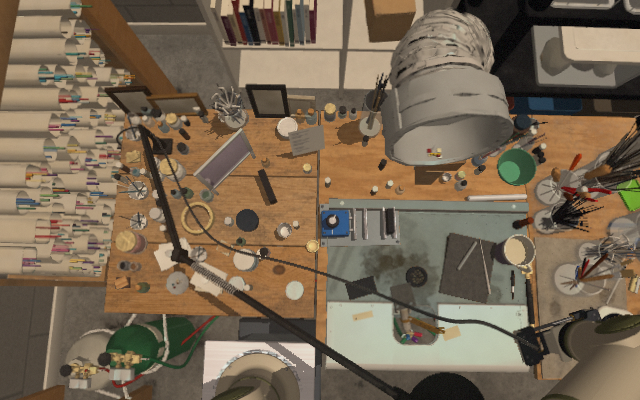

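The scene view shows the mould at (349,191), the rack at (310,285), with knob at (310,238). The top view shows the mould at (266,187), blue clamp at (336,223), knob at (341,222), slot near (359,222), cups near (285,230) and (313,246), lamp elbow at (181,257), and duct at (440,90).

```bash
python3 - <<'E'
from h import *
t=snap('top'); C=cloud(t); s=snap('scene'); S=cloud(s)
for nm,A,pts in(('top',C,[(266,187),(336,223),(341,222),(359,222),(390,222),(285,230),(313,246),(180,257),(247,222),(300,340)]),('scene',S,[(349,191),(310,237),(315,310),(312,255),(285,237),(300,208),(311,180),(72,137)])):
    for p in pts: print(nm,p,A[p[1],p[0]].round(3))
d=C[20:165,385:515].reshape(-1,3); print('duct',np.nanmin(d[d[:,2]>.15],0) ,np.nanmax(d,0))
# mould: points in window, height 0.03-.06
def blob(A,im,x0,x1,y0,y1,lo,hi):
    P=A[y0:y1,x0:x1];m=(P[...,2]>lo)&(P[...,2]<hi)&(im[y0:y1,x0:x1].max(2)<80);p=P[m]
    print(len(p),np.median(p,0),cv2.minAreaRect((p[:,:2]*1000).astype(np.float32)))
blob(C,t['color'],245,290,160,215,.04,.07)
blob(S,s['color'],325,375,170,210,.043,.07)
cv2.imwrite('pics/c1.png',cv2.cvtColor(np.vstack([cv2.resize(t['color'][160:260,240:420],None,fx=4,fy=4,interpolation=2)[:, :700],]),cv2.COLOR_RGB2BGR))
a=cv2.resize(s['color'][170:340,260:380],None,fx=3.5,fy=3.5,interpolation=2);cv2.imwrite('pics/c2.png',cv2.cvtColor(a,cv2.COLOR_RGB2BGR))
E
```

```text
top (266, 187) [ 0.594 -0.008  0.054]
top (336, 223) [ 0.486 -0.213  0.091]
top (341, 222) [ 0.496 -0.229  0.051]
top (359, 222) [ 0.503 -0.284  0.009]
top (390, 222) [ 0.497 -0.369  0.059]
top (285, 230) [ 0.475 -0.064  0.002]
top (313, 246) [ 0.429 -0.149  0.004]
top (180, 257) [0.367 0.135 0.349]
top (247, 222) [0.494 0.047 0.028]
top (300, 340) [ 0.112 -0.099 -0.397]
scene (349, 191) [ 0.6   -0.019  0.047]
scene (310, 237) [ 0.494 -0.205  0.09 ]
scene (315, 310) [ 0.504 -0.378  0.057]
scene (312, 255) [ 0.499 -0.23   0.051]
scene (285, 237) [ 0.431 -0.142  0.006]
scene (300, 208) [ 0.469 -0.047  0.009]
scene (311, 180) [0.499 0.035 0.033]
scene (72, 137) [ 0.124 -0.334  0.512]
duct [ 0.616917   -0.72142461  0.15023838] [ 1.45188582 -0.31078452  0.50188318]
230 [ 0.59871393 -0.00876688  0.05226554] ((600.970947265625, -7.990497589111328), (99.37811279296875, 20.097332000732422), 23.92292594909668)
270 [ 0.59811756 -0.01218374  0.05242383] ((599.36962890625, -9.006013870239258), (97.99166870117188, 23.38197135925293), 24.417036056518555)
```

View pics/c1.png

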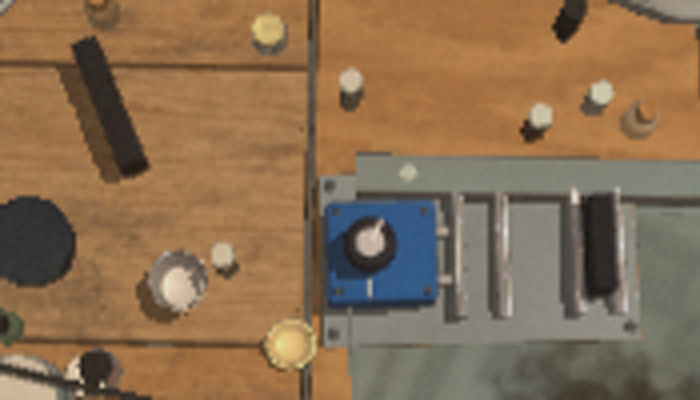

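View pics/c2.png

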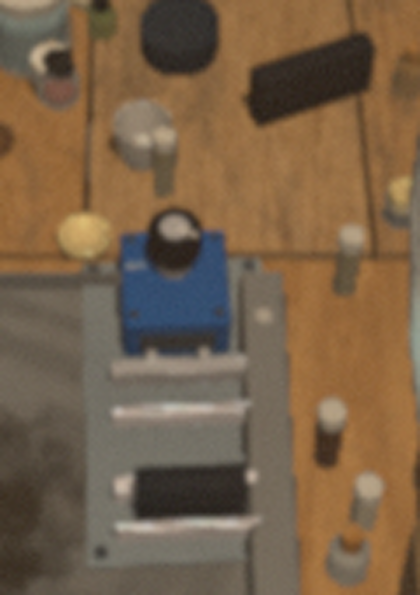

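The crops show the housing corners at c1 (328,200)–(436,304), with knob centre at (370,243), pointer to (378,225), and index line at (370,288). So the screw is about 2.6 rad open. The clamp slot is between the walls at x≈458 and 500, and the small mould is at (600,245). I still need the rack pose.

```bash
cat > rack.py <<'E'
from h import *
def rack(t):
    im=t['color'].astype(int); m=((im[...,2]>im[...,0]+40)&(im[...,2]>80)).astype(np.uint8)
    m[:,:300]=0;m[:,380:]=0;m[:180]=0;m[260:]=0
    m=cv2.morphologyEx(m,cv2.MORPH_CLOSE,np.ones((3,3),np.uint8))
    c=max(cv2.findContours(m,0,2)[0],key=cv2.contourArea).reshape(-1,2)
    P=onplane(t,cv2.convexHull(c.astype(np.float32)).reshape(-1,2),.05)[:,:2]
    return cv2.minAreaRect((P*1000).astype(np.float32)),c
E
python3 - <<'E'
from rack import *
t=snap('top');r,c=rack(t);print(r,c.min(0),c.max(0))
C=cloud(t)
def pts(n,A,im,x0,x1,y0,y1,lo,hi,dark=255):
    P=A[y0:y1,x0:x1];m=(P[...,2]>lo)&(P[...,2]<hi)&(im[y0:y1,x0:x1].max(2)<dark);p=P[m]
    print(n,len(p),p.mean(0).round(4),cv2.minAreaRect((p[:,:2]*1000).astype(np.float32)))
pts('housing',C,t['color'],315,355,205,245,.043,.056)
pts('smallmould',C,t['color'],378,402,195,245,.052,.066,80)
pts('knob',C,t['color'],315,355,205,245,.085,.1)
# base corner screws / crop corners in px
q=np.array([[322,178],[322,345],[640,345]])/4.+[240,160]; print(onplane(t,q,.008).round(4))
d=C[:170,370:530].reshape(-1,3);k=(d[:,2]>.08)&(d[:,1]<-.2)&(d[:,1]>-.75);d=d[k]
for a in np.arange(.1,.6,.1):
    e=d[(d[:,2]>a)&(d[:,2]<a+.1)]
    if len(e): print('duct',a,len(e),e.min(0),e.max(0))
E
```

```text
((494.03057861328125, -211.71160888671875), (73.00949096679688, 75.54010772705078), 1.0656148195266724) [322 210] [348 235]
housing 543 [ 0.4918 -0.214   0.0499] ((494.0517272949219, -211.4640350341797), (74.84507751464844, 79.02584075927734), 3.5527453422546387)
smallmould 144 [ 0.5024 -0.3702  0.0582] ((502.89691162109375, -370.6697998046875), (70.39826965332031, 17.60214614868164), 2.6513876914978027)
knob 134 [ 0.4929 -0.2021  0.0922] ((492.8719482421875, -202.40643310546875), (35.38377380371094, 34.023109436035156), 61.33269500732422)
[[ 0.5539 -0.1684  0.008 ]
 [ 0.4282 -0.1708  0.008 ]
 [ 0.4327 -0.4059  0.008 ]]
duct 0.1 1053 [ 0.62405826 -0.74163136  0.10046702] [ 1.05619744 -0.29742741  0.19993228]
duct 0.2 4769 [ 0.61727996 -0.74122286  0.20003036] [ 1.07127354 -0.29682116  0.29997151]
duct 0.30000000000000004 3634 [ 0.61669418 -0.69826034  0.3000379 ] [ 1.04835179 -0.30581224  0.39997231]
duct 0.4 8322 [ 0.62590868 -0.584477    0.40000622] [ 0.91239279 -0.31911912  0.4999957 ]
duct 0.5 5 [ 0.64952784 -0.453474    0.50016288] [ 0.65421424 -0.42979048  0.50057698]
```

Call:
move_arm(xyz=[[20, 30, -30], [50, -80, -60], [90, -130, -60], [130, -180, -60]], twist=[0, 0, 0, 0], claw=[60, 60, 60, 60])

```text
clock: 0.75
ee_pos: [0.2684, -0.5332, 0.2948]
ee_rot: [[0.956, 0.293, 0.0], [0.293, -0.956, -0.001], [0.0, 0.001, -1.0]]
force: [1.4, 0.4, 0.5]
finger_gap: 0.654
gripper_force: 0.0
```

Call:
move_arm(xyz=[[50, -43, 0], [100, -86, 0], [150, -129, 0], [200, -172, 0], [250, -215, 0], [300, -258, 0], [350, -300, 0], [400, -343, 0]], twist=[0, 0, 0, 0, -2, -4, -6, -7], claw=[60, 60, 60, 60, 60, 60, 60, 60])

```text
clock: 1.75
ee_pos: [0.5367, -0.1106, 0.2946]
ee_rot: [[0.913, 0.408, 0.001], [0.408, -0.913, -0.0], [0.0, 0.0, -1.0]]
force: [0.6, -1.2, -1.2]
finger_gap: 0.64
gripper_force: 0.0
```

```bash
python3 - <<'E'
from rack import *
for n in('top','scene'):
    t=snap(n);C=cloud(t);R=np.array([[np.cos(.03),-np.sin(.03)],[np.sin(.03),np.cos(.03)]])
    L=(C[...,:2]-[.496,-.2875])@R
    for y0,y1 in((-25,-8),(8,32)):
        k=(C[...,2]>.026)&(C[...,2]<.034)&(L[...,1]>y0/1e3)&(L[...,1]<y1/1e3)&(abs(L[...,0])<.05)
        p=L[k]
        if len(p)>10: print(n,y0,len(p),p.min(0),p.max(0),p.mean(0),'ang',1.72+np.degrees(np.polyfit(p[:,0],p[:,1],1)[0]),C[k][:,2].max())
E
```

```text
top -25 57 [-0.04349331 -0.02329339] [ 0.04897011 -0.00854369] [ 0.00730036 -0.01486166] ang 1.5074603463124234 0.03373751130143812
top 8 63 [-0.04325078  0.00924579] [0.04948133 0.0299894 ] [0.00808835 0.0195065 ] ang 2.9952381048988403 0.03396369685280575
scene -25 88 [-0.04431076 -0.02494839] [ 0.0487957  -0.00888937] [ 0.00424591 -0.0151732 ] ang 2.193396726778709 0.03358744025376136
scene 8 136 [-0.04402394  0.01116687] [0.04909391 0.03119191] [0.00359042 0.01877525] ang 3.2104081628776173 0.033353304593111435
```

Call:
move_arm(xyz=[[40, -25, 50], [60, -40, 100], [60, -40, 100], [60, -40, 100], [60, -40, 100]], twist=[0, 0, 0, 0, 0], claw=[60, 60, 60, 60, 60])

```text
clock: 2.48
ee_pos: [0.5747, -0.0528, 0.1962]
ee_rot: [[0.914, 0.406, 0.003], [0.406, -0.914, -0.001], [0.002, 0.002, -1.0]]
force: [0.3, 0.5, 0.1]
finger_gap: 0.642
gripper_force: 0.0
```

```bash
python3 - <<'E'
from h import *
for n in('scene','top'):
    s=snap(n,n+'1');A=cloud(s);P=A[150:225,240:380]
    m=(P[...,2]>.04)&(P[...,2]<.062)&(s['color'][150:225,240:380].max(2)<80)&(np.hypot(P[...,0]-.6,P[...,1]+.009)<.06)
    p=P[m];print(n,len(p));
    if len(p): print(p.mean(0),cv2.minAreaRect((p[:,:2]*1000).astype(np.float32)))
st=arm.read_state();print(st['ee_pos'],st['ee_rot'][0],st['q'])
E
```

```text
scene 294
[ 0.59846339 -0.01192663  0.05089138] ((599.2926635742188, -9.097768783569336), (97.8067626953125, 22.5737247467041), 23.199247360229492)
top 0
[ 0.57465126 -0.05248381  0.19601666] [0.91378127 0.406199   0.00248342] [ 0.12633162  0.4785141  -0.18967488  1.97769024  0.13701812  0.69490648
 -1.30027041]
```

View pics/scene1.png

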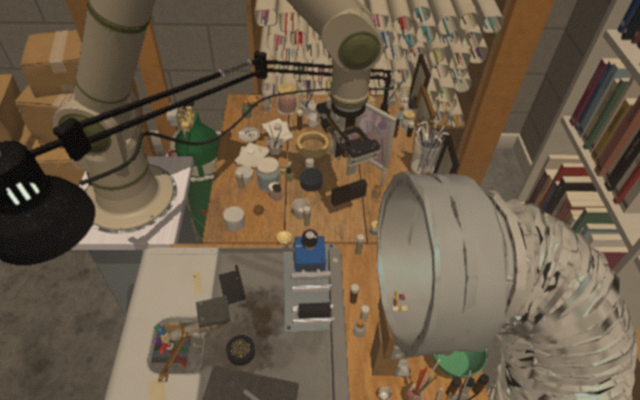

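The gripper, seen at (350,140), is above and clear of the mould at (349,191). I'll descend onto it.

Call:
move_arm(xyz=[[20, -15, 20], [41, -30, 50], [41, -30, 90], [41, -30, 120], [41, -30, 140], [41, -30, 149], [41, -30, 149], [41, -30, 149]], twist=[0, 0, 0, 0, 0, 0, 0, 0], claw=[60, 60, 60, 60, 60, 60, 60, 60])

```text
clock: 3.58
ee_pos: [0.6001, -0.0074, 0.0464]
ee_rot: [[0.913, 0.407, 0.002], [0.407, -0.913, 0.0], [0.001, 0.001, -1.0]]
force: [0.3, -0.1, 0.6]
finger_gap: 0.646
gripper_force: 0.0
```

Call:
move_arm(xyz=[[0, 0, 0], [0, 0, 0], [0, 0, 0], [0, 0, 0], [0, 0, 0], [0, 0, 0]], twist=[0, 0, 0, 0, 0, 0], claw=[10, 10, 10, 10, 10, 10])

```text
clock: 4.32
ee_pos: [0.5995, -0.0072, 0.0454]
ee_rot: [[0.913, 0.408, -0.0], [0.408, -0.913, -0.0], [-0.0, 0.0, -1.0]]
force: [-0.1, -0.4, -0.6]
finger_gap: 0.209
gripper_force: 30.0
```

Call:
move_arm(xyz=[[0, 0, -30], [0, 0, -80], [0, 0, -130], [-20, 20, -150], [-50, 51, -150], [-80, 82, -150], [-110, 113, -150], [-140, 144, -150]], twist=[0, 0, 0, 0, 4, 8, 12, 16], claw=[10, 10, 10, 10, 10, 10, 10, 10])

```text
clock: 5.32
ee_pos: [0.5294, -0.1969, 0.1951]
ee_rot: [[0.99, 0.138, -0.001], [0.138, -0.99, 0.0], [-0.001, -0.0, -1.0]]
force: [0.6, -0.5, -2.7]
finger_gap: 0.211
gripper_force: 30.0
```

```bash
python3 - <<'E'
from h import *
st=arm.read_state();p=st['ee_pos'];R=st['ee_rot'];d=np.array([.498,-.286,p[2]])-p
print(p,st['finger_gap'],'shift',R.T@d*1e3,'ang',np.degrees(np.arctan2(R[1][0],R[0][0])))
E
```

```text
[ 0.52941018 -0.1968672   0.195071  ] 0.21120385073625672 shift [-4.34237637e+01  8.39382649e+01  5.49459015e-03] ang 7.941546774853904
```

Call:
move_arm(xyz=[[-18, 35, 0], [-35, 68, 0], [-41, 78, 20], [-41, 78, 40], [-41, 78, 40], [-41, 78, 40]], twist=[2, 4, 5.5, 5.5, 5.5, 5.5], claw=[10, 10, 10, 10, 10, 10])

```text
clock: 6.08
ee_pos: [0.501, -0.2785, 0.1557]
ee_rot: [[0.999, 0.045, 0.0], [0.045, -0.999, 0.0], [0.0, -0.0, -1.0]]
force: [-0.2, 0.2, -2.3]
finger_gap: 0.209
gripper_force: 30.0
```

```bash
python3 - <<'E'
from h import *
st=arm.read_state();p=st['ee_pos'];R=st['ee_rot'];d=np.array([.498,-.286,p[2]])-p
print(p,st['finger_gap'],'shift',R.T@d*1e3,'ang',np.degrees(np.arctan2(R[1][0],R[0][0])))
s=snap('scene');cv2.imwrite('pics/p2.png',cv2.cvtColor(cv2.resize(s['color'][150:340,250:390],None,fx=3,fy=3,interpolation=2),cv2.COLOR_RGB2BGR))
E
```

```text
[ 0.50098515 -0.2785275   0.15570433] 0.20861196091191797 shift [-3.31992094e+00  7.32990283e+00 -8.01715616e-04] ang 2.5911319540900313
```

View pics/p2.png

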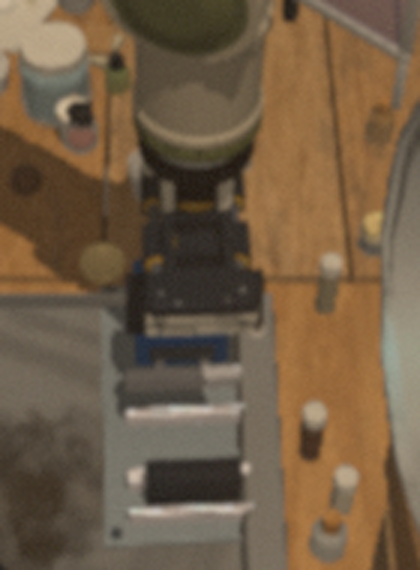

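The crop shows the gripped mould as the dark block at (195,300), above and just behind the clamp slot at (180,390). I'll measure it in the hand.

```bash
python3 - <<'E'
from h import *
st=arm.read_state();p0=st['ee_pos'];R=np.array(st['ee_rot'])
for n in('scene','top'):
    s=snap(n);C=cloud(s);L=(C-p0)@R*1e3
    k=(abs(L[...,0])<70)&(abs(L[...,1])<25)&(L[...,2]>-8)&(L[...,2]<48)
    p=L[k];print(n,len(p),p.min(0),p.max(0)) if len(p) else 0
    for z in(0,10,20,30,40):
        q=p[(p[:,2]>=z)&(p[:,2]<z+10)]
        if len(q)>3: print(z,len(q),np.percentile(q[:,0],[0,2,98,100]).round(1),q[:,1].min().round(1),np.median(q[:,1]).round(1),q[:,1].max().round(1),'slope deg',np.degrees(np.polyfit(q[:,0],q[:,1],1)[0]).round(2))
E
```

```text
scene 154 [-48.51064382 -11.28798921  -7.95825082] [51.2854237  12.04474354 43.76538028]
0 22 [-48.1 -48.   50.4  51.3] 6.8 9.2 11.3 slope deg 0.0
10 25 [-48.2 -48.2  49.9  50. ] 7.0 9.8 11.7 slope deg 0.11
20 23 [-48.4 -48.3  50.3  50.4] 7.9 9.4 12.0 slope deg -0.07
30 20 [-48.5 -48.4  50.6  50.6] 8.0 9.7 11.4 slope deg 0.07
40 11 [-48.5 -48.1  50.6  51. ] 7.5 9.2 9.9 slope deg 0.11
```

Call:
move_arm(xyz=[[-4.5, 7, 0], [-4.5, 7, 30], [-4.5, 7, 55], [-4.5, 7, 67], [-4.5, 7, 75], [-4.5, 7, 80], [-4.5, 7, 80], [-4.5, 7, 80]], twist=[0, 0, 0, 0, 0, 0, 0, 0], claw=[10, 10, 10, 10, 10, 10, 10, 10])

```text
clock: 7.22
ee_pos: [0.4968, -0.2861, 0.0759]
ee_rot: [[0.999, 0.045, 0.001], [0.045, -0.999, -0.0], [0.001, 0.0, -1.0]]
force: [-0.8, -0.2, -3.3]
finger_gap: 0.213
gripper_force: 30.0
```

Call:
move_arm(xyz=[[0, 0, 4], [0, 0, 8], [0, 0, 8], [0, 0, 8]], twist=[0, 0, 0, 0], claw=[10, 10, 10, 10])

```text
clock: 7.72
ee_pos: [0.4966, -0.2859, 0.0673]
ee_rot: [[0.999, 0.045, -0.0], [0.045, -0.999, 0.0], [-0.0, -0.0, -1.0]]
force: [-0.5, -0.2, -3.2]
finger_gap: 0.212
gripper_force: 30.0
```

No contact so far: the bottom is 22 mm up, between the walls.

Call:
move_arm(xyz=[[0, 0, 3], [0, 0, 6], [0, 0, 9], [0, 0, 12], [0, 0, 13], [0, 0, 13]], twist=[0, 0, 0, 0, 0, 0], claw=[10, 10, 10, 10, 10, 10])

```text
clock: 8.48
ee_pos: [0.4965, -0.2859, 0.0543]
ee_rot: [[0.999, 0.045, -0.0], [0.045, -0.999, 0.0], [-0.0, -0.0, -1.0]]
force: [0.8, -0.9, -3.2]
finger_gap: 0.218
gripper_force: 30.0
```

Call:
move_arm(xyz=[[0, 0, 1], [0, 0, 1.5], [0, 0, 1.5]], twist=[0, 0, 0], claw=[10, 10, 10])

```text
clock: 8.85
ee_pos: [0.4967, -0.286, 0.0534]
ee_rot: [[0.999, 0.045, 0.0], [0.045, -0.999, -0.0], [0.0, 0.0, -1.0]]
force: [-1.2, 0.2, 5.5]
finger_gap: 0.211
gripper_force: 30.0
```

Call:
move_arm(xyz=[[0, 0, 0], [0, 0, 0], [0, 0, -5], [0, 0, -20], [0, 0, -50], [0, 0, -80], [0, 0, -110], [0, 0, -130]], twist=[0, 0, 0, 0, 0, 0, 0, 0], claw=[27, 27, 27, 27, 27, 27, 60, 60])

```text
clock: 9.85
ee_pos: [0.4969, -0.2861, 0.1855]
ee_rot: [[0.999, 0.045, 0.002], [0.045, -0.999, -0.001], [0.002, 0.001, -1.0]]
force: [0.8, 0.1, 0.3]
finger_gap: 0.452
gripper_force: 0.0
```

```bash
python3 - <<'E'
from h import *
st=arm.read_state();print(st['q'],st['ee_pos'],st['force'])
s=snap('scene');C=cloud(s);a=np.radians(2.2);R=np.array([[np.cos(a),-np.sin(a)],[np.sin(a),np.cos(a)]])
L=(C[...,:2]-[.4975,-.2875])@R*1e3
for n,lo,hi,y0,y1 in(('mould',.055,.066,-20,25),('small',.052,.066,-100,-65),('knobtop',.086,.098,65,105)):
    k=(C[...,2]>lo)&(C[...,2]<hi)&(L[...,1]>y0)&(L[...,1]<y1)&(abs(L[...,0])<60);p=L[k]
    if len(p):print(n,len(p),p.min(0),p.max(0),np.median(C[k][:,2]))
t=snap('top')
A=np.vstack([cv2.resize(x['color'][v:v+75,u:u+130],None,fx=4,fy=4,interpolation=2) for x,u,v in((s,250,215),(t,290,190))])
cv2.imwrite('pics/p3.png',cv2.cvtColor(A,cv2.COLOR_RGB2BGR))
E
```

```text
[ 0.49056391  0.48412403 -0.09511316  1.99910732  0.07246924  0.65918956
 -1.17702749] [ 0.4968776  -0.28614092  0.18551361] [0.84791753 0.13340703 0.31057325]
mould 372 [-47.68746395 -12.13897021] [49.67929372 13.77227916] 0.06091477967093584
small 272 [-31.95863079 -93.58538926] [ 36.7907422  -72.19650509] 0.058678313859598985
```

View pics/p3.png

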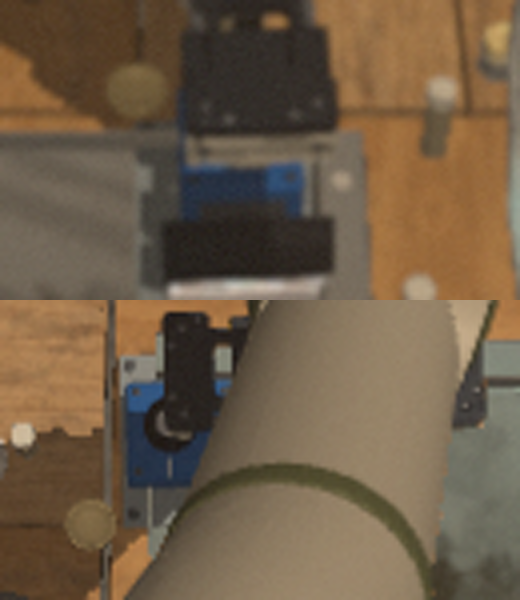

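The picture shows the mould standing in the clamp slot (dark top at (248,245)), the small mould untouched, and the brass cup in place. Next is the knob: pre-rotate anticlockwise while moving over it.

Call:
move_arm(xyz=[[0, -30, 0], [0, -60, 0], [0, -84, 0], [0, -84, 0], [0, -84, 0], [0, -84, 0], [0, -84, 0], [0, -84, 0]], twist=[-10, -20, -30, -40, -50, -60, -70, -80], claw=[60, 60, 60, 60, 60, 60, 60, 60])

```text
clock: 10.95
ee_pos: [0.4925, -0.202, 0.1826]
ee_rot: [[0.124, 0.992, -0.001], [0.992, -0.124, 0.0], [0.0, -0.001, -1.0]]
force: [-0.0, -0.2, -0.5]
finger_gap: 0.647
gripper_force: 0.0
```

Call:
move_arm(xyz=[[0, 0, 0], [0, 0, 0], [0, 0, 0], [0, 0, 20], [0, 0, 20], [0, 0, 20]], twist=[-10, -20, -25, -25, -25, -25], claw=[60, 60, 60, 60, 60, 60])

```text
clock: 11.7
ee_pos: [0.4928, -0.2019, 0.1631]
ee_rot: [[-0.302, 0.953, -0.0], [0.953, 0.302, 0.0], [0.0, -0.0, -1.0]]
force: [0.2, -0.1, -0.0]
finger_gap: 0.652
gripper_force: 0.0
```

```bash
python3 - <<'E'
from h import *
st=arm.read_state();p=st['ee_pos'];R=st['ee_rot'];d=np.array([.4935,-.2025,.085])-p
print(p,st['finger_gap'],'shift',R.T@d*1e3,'ang',np.degrees(np.arctan2(R[1][0],R[0][0])),st['q'])
E
```

```text
[ 0.49280277 -0.20191166  0.16309047] 0.651852595678811 shift [-0.7885032   0.50437661 78.09018522] ang 107.56573968093056 [ 0.70163603  0.53425358 -0.59448423  2.08326961  0.48310787  0.66079176
  0.08850975]
```

Call:
move_arm(xyz=[[-0.5, 0.5, 20], [-0.5, 0.5, 40], [-0.5, 0.5, 60], [-0.5, 0.5, 72], [-0.5, 0.5, 78], [-0.5, 0.5, 78], [-0.5, 0.5, 78]], twist=[-10, -20, -30, -30, -30, -30, -30], claw=[60, 60, 60, 60, 60, 60, 60])

```text
clock: 12.58
ee_pos: [0.4938, -0.2023, 0.0855]
ee_rot: [[-0.737, 0.675, 0.001], [0.675, 0.737, -0.001], [-0.001, 0.0, -1.0]]
force: [-0.1, 0.3, 0.5]
finger_gap: 0.645
gripper_force: 0.0
```

Call:
move_arm(xyz=[[0, 0, 0], [0, 0, 0], [0, 0, 0], [0, 0, 0], [0, 0, 0], [0, 0, 0]], twist=[0, 0, 0, 0, 0, 0], claw=[25, 25, 25, 25, 25, 25])

```text
clock: 13.32
ee_pos: [0.494, -0.2019, 0.0851]
ee_rot: [[-0.738, 0.674, 0.001], [0.674, 0.738, 0.0], [-0.0, 0.001, -1.0]]
force: [1.7, 2.9, 3.2]
finger_gap: 0.381
gripper_force: 30.0
```

```bash
python3 - <<'E'
from h import *
st=arm.read_state();R=st['ee_rot']
print(st['ee_pos'],st['finger_gap'],'ang',np.degrees(np.arctan2(R[1][0],R[0][0])),st['q'],st['force'],st['torque'])
E
```

```text
[ 0.49398515 -0.20194909  0.0850695 ] 0.3812883020453539 ang 137.58636231211767 [ 0.70262488  0.67250873 -0.61651175  2.13275887  0.74437548  0.55956031
  0.36448706] [1.65175678 2.86295649 3.23097533] [ 0.63398481 -0.54643598 -0.02425162]
```

Call:
move_arm(xyz=[[0, 0, 0], [0, 0, 0], [0, 0, 0], [0, 0, 0], [0, 0, 0], [0, 0, 0], [0, 0, 0], [0, 0, 0]], twist=[9, 18, 27, 36, 45, 54, 63, 72], claw=[25, 25, 25, 25, 25, 25, 25, 25])

```text
clock: 14.32
ee_pos: [0.4935, -0.2021, 0.0851]
ee_rot: [[0.418, 0.908, 0.0], [0.908, -0.418, 0.0], [0.0, 0.0, -1.0]]
force: [1.8, 2.9, 2.4]
finger_gap: 0.383
gripper_force: 30.0
```

```bash
cat > st.py <<'E'
from h import *
st=arm.read_state();R=st['ee_rot']
print(np.round(st['ee_pos'],4),st['finger_gap'],'ang',np.degrees(np.arctan2(R[1][0],R[0][0])),np.round(st['q'],2),np.round(st['force'],1),np.round(st['torque'],3))
E
python3 st.py
```

```text
[ 0.4935 -0.2021  0.0851] 0.3831461141866015 ang 65.28785137812135 [ 0.48  0.61 -0.28  2.15  0.39  0.43 -0.55] [1.8 2.9 2.4] [ 0.776 -0.199  0.047]
```

Call:
move_arm(xyz=[[0, 0, 0], [0, 0, 0], [0, 0, 0], [0, 0, 0], [0, 0, 0], [0, 0, 0], [0, 0, 0], [0, 0, 0]], twist=[9, 18, 27, 36, 44, 50, 54, 54], claw=[25, 25, 25, 25, 25, 25, 25, 25])

```text
clock: 15.32
ee_pos: [0.4934, -0.2018, 0.0851]
ee_rot: [[0.98, 0.201, -0.0], [0.201, -0.98, 0.0], [-0.0, -0.0, -1.0]]
force: [-0.3, 3.2, 5.5]
finger_gap: 0.378
gripper_force: 30.0
```

```bash
python3 st.py
```

```text
[ 0.4934 -0.2018  0.0851] 0.37806388932783097 ang 11.619999289899484 [ 0.31  0.6  -0.04  2.16  0.06  0.38 -1.14] [-0.3  3.2  5.5] [ 1.024 -0.128  0.017]
```

Call:
move_arm(xyz=[[0, 0, 0], [0, 0, 0], [0, 0, 0], [0, 0, 0]], twist=[6, 12, 16, 16], claw=[25, 25, 25, 25])

```text
clock: 15.82
ee_pos: [0.4934, -0.2017, 0.085]
ee_rot: [[0.997, -0.076, -0.001], [-0.076, -0.997, 0.001], [-0.001, -0.001, -1.0]]
force: [0.6, 5.0, 5.2]
finger_gap: 0.381
gripper_force: 30.0
```

```bash
python3 st.py
```

```text
[ 0.4934 -0.2017  0.085 ] 0.3810860277806524 ang -4.352007448056483 [ 0.26  0.6   0.03  2.16 -0.05  0.38 -1.32] [0.6 5.  5.2] [ 1.159 -0.166 -0.006]
```

Call:
move_arm(xyz=[[0, 0, 0], [0, 0, 0], [0, 0, 0], [0, 0, 0]], twist=[4, 8, 12, 12], claw=[25, 25, 25, 25])

```text
clock: 16.32
ee_pos: [0.493, -0.2015, 0.085]
ee_rot: [[0.96, -0.28, -0.001], [-0.28, -0.96, 0.001], [-0.002, -0.0, -1.0]]
force: [-0.2, 4.4, 6.5]
finger_gap: 0.381
gripper_force: 30.0
```

```bash
python3 st.py
```

```text
[ 0.493  -0.2015  0.085 ] 0.3811281788406102 ang -16.27233546187751 [ 0.22  0.61  0.08  2.16 -0.13  0.38 -1.44] [-0.2  4.4  6.5] [1.144 0.064 0.429]
```

Call:
move_arm(xyz=[[0, 0, 0], [0, 0, 0], [0, 0, 0], [0, 0, 0]], twist=[3, 6, 10, 10], claw=[25, 25, 25, 25])

```text
clock: 16.82
ee_pos: [0.4924, -0.2011, 0.0849]
ee_rot: [[0.897, -0.442, -0.003], [-0.442, -0.897, 0.002], [-0.003, -0.0, -1.0]]
force: [-1.8, 4.9, 7.7]
finger_gap: 0.381
gripper_force: 30.0
```

```bash
python3 st.py
```

```text
[ 0.4924 -0.2011  0.0849] 0.3806824908926118 ang -26.263418763001937 [ 0.2   0.61  0.13  2.17 -0.2   0.38 -1.55] [-1.8  4.9  7.7] [1.375 0.356 0.44 ]
```

Torque is saturated at 0.44 N m, so the knob is seated and slipping in the fingers. Now I'll back it off a quarter turn.

Call:
move_arm(xyz=[[0, 0, 0], [0, 0, 0], [0, 0, 0], [0, 0, 0], [0, 0, 0], [0, 0, 0], [0, 0, 0], [0, 0, 0]], twist=[-6, -12, -18, -24, -30, -36, -42, -48], claw=[25, 25, 25, 25, 25, 25, 25, 25])

```text
clock: 17.82
ee_pos: [0.4923, -0.2023, 0.0849]
ee_rot: [[0.928, 0.372, -0.002], [0.372, -0.928, 0.0], [-0.002, -0.001, -1.0]]
force: [-2.2, 2.4, 5.3]
finger_gap: 0.381
gripper_force: 30.0
```

Call:
move_arm(xyz=[[0, 0, 0], [0, 0, 0], [0, 0, 0], [0, 0, 0], [0, 0, 0], [0, 0, 0], [0, 0, 0], [0, 0, 0]], twist=[-6, -12, -18, -24, -30, -36, -42, -42], claw=[25, 25, 25, 25, 25, 25, 25, 25])

```text
clock: 18.82
ee_pos: [0.493, -0.2031, 0.0849]
ee_rot: [[0.445, 0.895, -0.0], [0.895, -0.445, -0.0], [-0.0, -0.0, -1.0]]
force: [1.0, -0.7, 4.5]
finger_gap: 0.38
gripper_force: 30.0
```

```bash
python3 st.py; python3 - <<'E'
from h import *
s=snap('scene');C=cloud(s);a=np.radians(2.2);R=np.array([[np.cos(a),-np.sin(a)],[np.sin(a),np.cos(a)]])
L=(C[...,:2]-[.4975,-.2875])@R*1e3
for n,lo,hi,y0,y1 in(('mould',.055,.066,-20,25),('small',.052,.066,-100,-65)):
    k=(C[...,2]>lo)&(C[...,2]<hi)&(L[...,1]>y0)&(L[...,1]<y1)&(abs(L[...,0])<60);p=L[k]
    if len(p):print(n,len(p),p.min(0),p.max(0),np.median(C[k][:,2]))
t=snap('top')
A=np.vstack([cv2.resize(x['color'][v:v+75,u:u+130],None,fx=4,fy=4,interpolation=2) for x,u,v in((s,250,215),(t,290,190))])
cv2.imwrite('pics/p4.png',cv2.cvtColor(A,cv2.COLOR_RGB2BGR))
E
```

```text
[ 0.493  -0.2031  0.0849] 0.37977106182029396 ang 63.55770982490029 [ 0.47  0.61 -0.27  2.15  0.39  0.43 -0.57] [ 1.  -0.7  4.5] [-0.112 -0.017  0.041]
mould 369 [-47.69211305 -10.84715245] [49.53833661 12.77655595] 0.06088419055488177
small 277 [-32.00252927 -94.49952244] [ 36.57655368 -72.73084192] 0.05862227577900875
```

View pics/p4.png

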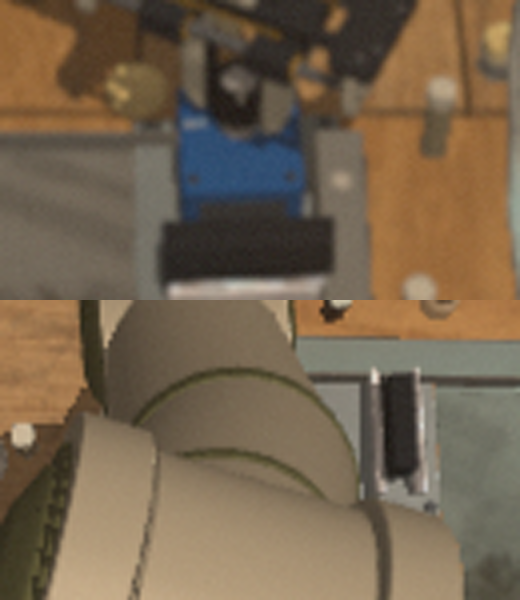

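The picture shows both moulds racked, with the knob held between the fingers at (237,90) and its pointer toward -y, a quarter turn from the index. The measured back-off is 89.8°.

```bash
python3 -c "
from plant import arm
print(arm.sign_off())"
```

```text
the job is handed in; nothing more can be done
None
```

The mould is standing centred in the clamp slot and released. The thumbscrew was turned clockwise to its stop and backed off a measured 89.8°, and the fingers are still holding the knob. The small mould did not move, and I never touched the cups. The job was handed in at about 19 s on the robot's clock.

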